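# Weigh out the full reagent pack and snap it into the dispenser

## Task

Three identical closed reagent packs lean in the slanted rack on the left; two are spent and only one is still full, which you can tell only by lifting them and feeling which is clearly the heaviest. Take the full pack to the dispensing unit on the right and press it straight down into the pack holder until it is fully home and the spring clip has snapped over its top edge. Leave both spent packs seated in the rack's pockets, and do not disturb the other things on the bench.

Things in the scene. Friction and masses are not known exactly. Their poses are not given: they have to be found in the camera images.
- pack_a_mid (a point): centre of a closed cream reagent pack, 50 (its x) x 95 (its y) x 75 mm tall (its z, out of the pocket); the three look alike. In the rack it leans 30 degrees from vertical, top towards the robot. Which one is full is drawn anew each time: it is at least 0.2 kg heavier than either spent one (all weigh 0.1 to 0.55 kg); contents have 1 to 2 mm of play.
- pack_b_mid (a point): centre of a closed cream reagent pack, 50 (its x) x 95 (its y) x 75 mm tall (its z, out of the pocket); the three look alike. In the rack it leans 30 degrees from vertical, top towards the robot. Which one is full is drawn anew each time: it is at least 0.2 kg heavier than either spent one (all weigh 0.1 to 0.55 kg); contents have 1 to 2 mm of play.
- pack_c_mid (a point): centre of a closed cream reagent pack, 50 (its x) x 95 (its y) x 75 mm tall (its z, out of the pocket); the three look alike. In the rack it leans 30 degrees from vertical, top towards the robot. Which one is full is drawn anew each time: it is at least 0.2 kg heavier than either spent one (all weigh 0.1 to 0.55 kg); contents have 1 to 2 mm of play.
- rack: fixed slanted sheet-metal rack, 316 mm long, three pockets side by side along its y. Origin on the bench under its middle; x away from the operator, z up. Packs are drawn out along (-0.5, 0, 0.866) of its frame. Pocket inside 55 x 100 mm; walls 30 mm high all round (along the pocket), so 45 mm of a pack stands free, and it hangs free once drawn out over 30 mm.
- pocket_0 (a point): where the centre of a pack lies when seated in pocket 0 (0 is at the rack's -y end, 2 at its +y end); axes as the rack's
- pocket_1 (a point): where the centre of a pack lies when seated in pocket 1 (0 is at the rack's -y end, 2 at its +y end); axes as the rack's
- pocket_2 (a point): where the centre of a pack lies when seated in pocket 2 (0 is at the rack's -y end, 2 at its +y end); axes as the rack's
- dock: fixed dispensing unit; origin on the bench under the middle of its upright pack holder, x towards its housing (starts at x = 74 mm, 102 mm high), z up. Holder floor 10 mm above the bench; inside 56 (x) x 101 mm (y); front and rear walls flare out to 33 mm over the floor, guide wall at -y 73 mm over it. The pack goes in upright, its width along the unit's y, either way round.
- holder_seat (a point): where the centre of the fully home pack lies (47.5 mm above the bench); axes as the unit's; 3 mm play either way in x and y
- clip (a joint): spring clip at the holder's +y side, hinged at its foot: 0 rad at rest, grows as its top is pushed outward (+y), to 0.3. Its nose reaches 6 mm over the pack's edge 76.5 mm over the holder floor; a steep slope above it (to 101 mm) lets a pack pressed down push the clip aside (a few newtons); it springs back over the pack when that is home.
- dry_block: fixed dry-block heater with a pale hood between the rack and the unit, 196 x 222 mm, 177 mm high, origin at the centre of its underside: only an obstacle
- clip_nose (a point): tip of the clip's nose, under-side
- white_bottle: white plastic bottle with white cap, 60 mm wide, 118 mm tall. Bystander, loose; origin at the centre of its underside.
- beaker: glass beaker, 51 mm wide, 72 mm tall. Bystander, loose; origin at the centre of its underside.
- tape: roll of tape lying flat, 62 mm wide, 18 mm tall. Bystander, loose; origin at the centre of its underside.
- timer_1: small white timer lying flat, 62x58x18 mm. Bystander, loose; origin at the centre of its underside.
- tips: blue pipette-tip box with clear lid, 67x104x62 mm. Bystander, loose; origin at the centre of its underside.

How it is judged:
At the end, for the whole second after the job is handed in: Full pack upright in the holder (centre within 6 mm sideways, 3 mm in height), resting there with its weight (over 2.6 N), clip within 0.03 rad of rest over it; both spent packs seated in rack pockets (any pocket, within 10 mm, 0.06 rad); all at rest; no bystander pushed over 3 cm or tipped (((horizontal distance between pack_a_mid and holder_seat below 0.006 m and z of pack_a_mid in the frame of holder_seat between -0.004 and 0.003 m and angle between pack_a_mid's own z axis and vertical below 0.05 rad and contact force between pack_a and dock above 2.6 N and (distance between pack_b_mid and pocket_0 below 0.01 m or distance between pack_b_mid and pocket_1 below 0.01 m or distance between pack_b_mid and pocket_2 below 0.01 m) and angle between the y axis of each of pack_b_mid, pack_c_mid and the y axis of rack, either way round below 0.06 rad and (distance between pack_c_mid and pocket_0 below 0.01 m or distance between pack_c_mid and pocket_1 below 0.01 m or distance between pack_c_mid and pocket_2 below 0.01 m)) or (horizontal distance between pack_b_mid and holder_seat below 0.006 m and z of pack_b_mid in the frame of holder_seat between -0.004 and 0.003 m and angle between pack_b_mid's own z axis and vertical below 0.05 rad and contact force between pack_b and dock above 2.6 N and (distance between pack_a_mid and pocket_0 below 0.01 m or distance between pack_a_mid and pocket_1 below 0.01 m or distance between pack_a_mid and pocket_2 below 0.01 m) and angle between the y axis of each of pack_a_mid, pack_c_mid and the y axis of rack, either way round below 0.06 rad and (distance between pack_c_mid and pocket_0 below 0.01 m or distance between pack_c_mid and pocket_1 below 0.01 m or distance between pack_c_mid and pocket_2 below 0.01 m)) or (horizontal distance between pack_c_mid and holder_seat below 0.006 m and z of pack_c_mid in the frame of holder_seat between -0.004 and 0.003 m and angle between pack_c_mid's own z axis and vertical below 0.05 rad and contact force between pack_c and dock above 2.6 N and (distance between pack_a_mid and pocket_0 below 0.01 m or distance between pack_a_mid and pocket_1 below 0.01 m or distance between pack_a_mid and pocket_2 below 0.01 m) and angle between the y axis of each of pack_a_mid, pack_b_mid and the y axis of rack, either way round below 0.06 rad and (distance between pack_b_mid and pocket_0 below 0.01 m or distance between pack_b_mid and pocket_1 below 0.01 m or distance between pack_b_mid and pocket_2 below 0.01 m))) and value of joint clip below 0.03 rad and linear speed of each of pack_a, pack_b, pack_c below 0.02 m/s); the robot touches nothing.
It fails at once if a bystander is pushed more than 3 cm or knocked over (distance of any of white_bottle, beaker, tape, timer_1, tips from where it was at the start of the episode above 0.03 m or angle between any of white_bottle, beaker, tape, timer_1, tips's own z axis and vertical above 0.5 rad).
It also fails if it takes over 61 s, if anything falls off the work surface, if the arm or the gripper's body presses on something with over 40 N, if the wrist force passes 120 N, or if a joint passes its speed limit or range.

## Robot

A 7-joint arm with a two-finger parallel gripper is mounted at the origin on a cart in front of the work surface, level with it; the furniture and walls round the work are solid. World frame = base frame: x ahead of the robot, y to its left, z up, the work surface at z = 0. Lengths are in m, angles in rad, forces in N, time in s.
With the tool pointing down it reaches from about 0.4 to 0.85 m from the base axis. Payload 10.4 kg.
Tool frame: the origin (TCP) lies on the centre line of the jaws, within the pads' length; the fingertips stand 11 mm ahead of it and the grasp point (between the pads) lies 8 mm behind it (manip.finger_overhang is the distance from the TCP to the fingertips, in m); z points along the fingers, y is the line along which they close (so a half turn about z gives the same grasp; the last joint's range is limited). The gripper opens to 85 mm and grips with 20 to 120 N. Pads are 22 mm wide; open, the fingers measure 114 mm over their backs; the gripper's body (76 mm by 85 mm) begins 54 mm behind the grasp point. The pads swing forward as they close: fully open they stand 13 mm farther back than shut.
Start: joints at [-1.372, 0.332, -0.065, 1.46, 0.022, 1.35, -0.088], TCP at [0.137, 0.61, 0.242] pointing down, gripper open.
Joint ranges: [-2.6, 2.6], [-0.5, 2.12], [-1.47, 1.34], [0.16, 2.42], [-1.27, 4.41], [0.06, 2.06], [-2.6, 2.6]. Speed limits (rad/s): [2.22, 2.22, 2.79, 2.79, 3.14, 3.14, 3.14].

## Interface

Orientations are given as a unit quaternion [x, y, z, w].
In Python, from workcell import manip, imaging, workorder gives the robot as it stands.
- The arm moves only by the tool jog_arm, never from a script. Its argument "deltas" is a list of rows, each an object with "gripper": the opening, from 0 (shut) to 1 (fully open); "offset": the shift along the tool's x, y, z in m, a list of three; "rotation": the turn, a rotation vector about the tool's x, y, z in degrees, a list of three. In form: [{"gripper": gripper, "offset": [tx, ty, tz], "rotation": [ax, ay, az]}, ...]. A call has 1 to 20 rows; each row shifts and turns the commanded pose from where the row before left it, along the tool's axes as they then stand; what a row does not reach is not made up. A row lasts 1/10 s, in which the tool goes at most 50 mm and 8.59 degrees, less where a joint would pass 70% of its speed; a pose out of reach is approached as far as the arm can. A call with a gripper value outside its range is refused whole. The fingers move at their own pace and stop on an object; "newtons" is the grip in N (left out, the last holds). Time passes only in rows, so rows that do not move let the fingers close. It gives the time, the measured TCP pose, the force, the opening and the grip force at its end, in the units of the state.
- manip.get_obs(): the state, without advancing time (a new reading comes with each control period).
- imaging.camera(name): name is "scene" or "side" or "wrist"; returns the picture (480x640x3 uint8, blue, green, red); there is no depth.
- imaging.camera_model(name): a dict with "camera_matrix" (3x3 intrinsics, pixels), "world_to_cam" (4x4, takes a point from world to camera coordinates); the wrist camera has in their place "hand_eye" (4x4, takes a point from camera to tool coordinates, whose origin is the TCP and whose axes are the flange's). Camera axes: x right, y up, looking along -z (the intrinsics and any distortion apply to the point x, -y, -z); pixel columns grow to the right and rows downward; lengths in m; the calibration is good to about 2 mm. A picture is of the moment at which its call begins: read the wrist's pose just before it. camera_model takes no time and is no camera call.
- workorder.hand_in(): hands the job in; it is judged then, once.
The state is a dict: "clock": time; "joint_pos": joint angles; "joint_velocities": joint speeds; "tau": joint torques, N m; "position": TCP position; "ee_rot": TCP orientation; "ft_force": force on the tool from outside, world axes, zero at the start; "torque": the same for the moment, N m; "grip_width": opening from 0.0 (shut) to 1.0 (fully open); "grasp_force": force on a finger pad.
Only numpy, scipy, OpenCV 4.12 (cv2) and the standard library are available. Lean on these libraries where they do the work, as an engineer would, in place of code of your own. Each camera call takes 0.05 s, during which the arm holds its last target. There are 200 camera calls.

## Working session

There is one attempt and no reset: what is moved stays moved. The work goes in short steps, Python scripts to look and compute and a tool call to move; the robot and the scene stay as the last step left them, time stands still between calls to the robot, and variables do not carry over. Pictures are saved under pics/ and viewed, at most 10 in all, crops included, and the job is handed in when it is done.

Besides the shell and the picture viewer there is one more tool, called after "Call:" as name(argument=value, ...), one argument or row to a line, values as JSON. jog_arm: Moves the arm, as the interface text tells. Its arguments: {"type":"object","properties":{"deltas":{"type":"array","items":{"type":"object","properties":{"gripper":{"type":"number"},"offset":{"type":"array","items":{"type":"number"}},"rotation":{"type":"array","items":{"type":"number"}}}}},"newtons":{"type":"number"}},"required":["deltas"]}

```bash
mkdir -p pics; ls
python3 - <<'E'
from workcell import manip, imaging, workorder
import cv2, numpy as np
np.set_printoptions(precision=4,suppress=True)
print(manip.get_obs())
for n in ("scene","side","wrist"):
    im=imaging.camera(n); cv2.imwrite(f"pics/{n}0.png",im)
    print(n,imaging.camera_model(n))
E
```

```text
pics
{'clock': 0.0, 'joint_pos': array([-1.3716,  0.3329, -0.0647,  1.461 ,  0.0216,  1.3499, -0.0885]), 'joint_velocities': array([-0.0006, -0.0009,  0.0011, -0.    ,  0.0009, -0.0004,  0.0005]), 'tau': array([  0.0004, -62.5454,   0.0494, -39.1612,   0.0163,   0.0099,
        -0.    ]), 'position': array([0.1374, 0.6093, 0.2415]), 'ee_rot': array([ 0.1106,  0.9939, -0.0007, -0.    ]), 'ft_force': array([-0.5309, -0.0225,  1.0663]), 'torque': array([-0.0415,  0.008 , -0.0078]), 'grasp_force': 0.0, 'grip_width': 1.0015999498005757}
scene {'camera_matrix': array([[531.4148,   0.    , 317.0463],
       [  0.    , 531.4148, 227.9769],
       [  0.    ,   0.    ,   1.    ]]), 'world_to_cam': array([[ 0.6454, -0.7638,  0.003 , -0.3366],
       [ 0.5023,  0.4274,  0.7517, -0.26  ],
       [-0.5754, -0.4837,  0.6595, -1.3294],
       [ 0.    ,  0.    ,  0.    ,  1.    ]])}
side {'camera_matrix': array([[486.6425,   0.    , 323.0351],
       [  0.    , 486.6425, 234.9713],
       [  0.    ,   0.    ,   1.    ]]), 'world_to_cam': array([[-0.8622, -0.5064, -0.0089,  0.3495],
       [ 0.2628, -0.4623,  0.8469, -0.2291],
       [-0.433 ,  0.7279,  0.5317, -1.4811],
       [ 0.    ,  0.    ,  0.    ,  1.    ]])}
wrist {'camera_matrix': array([[332.2729,   0.    , 318.3609],
       [  0.    , 332.2729, 239.0254],
       [  0.    ,   0.    ,   1.    ]]), 'hand_eye': array([[-0.0011,  0.9558,  0.2941,  0.0756],
       [ 1.    ,  0.0009,  0.0009,  0.0012],
       [ 0.0006,  0.2941, -0.9558, -0.1316],
       [ 0.    ,  0.    ,  0.    ,  1.    ]])}
```

View pics/scene0.png

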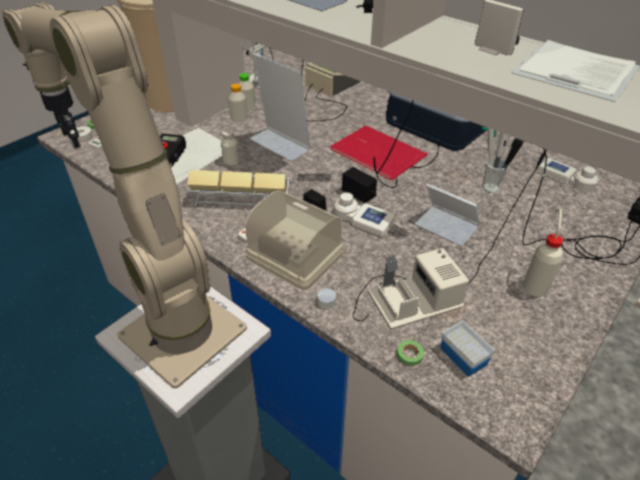

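View pics/side0.png

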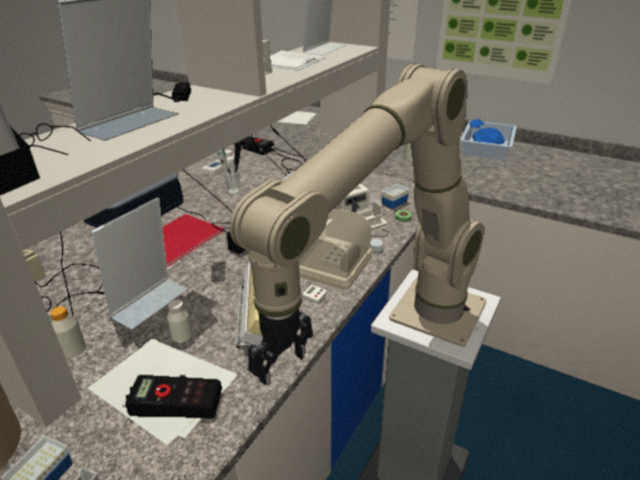

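View pics/wrist0.png

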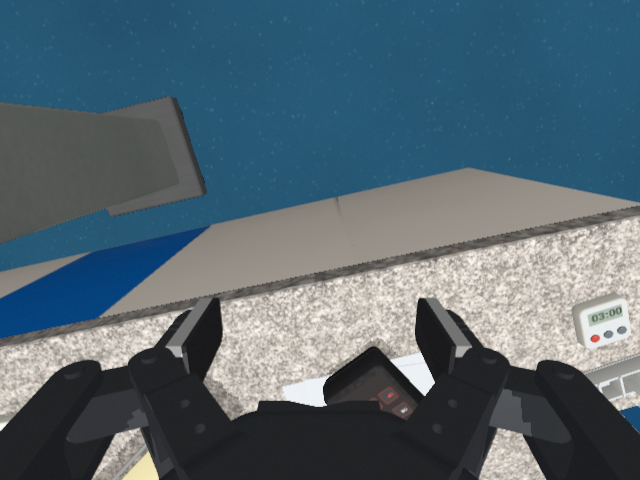

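The scene view shows the packs at about (205,180), (237,181) and (270,182), the dry block at (295,240) and the dock at (420,290). The tape is at (410,352), the tips at (465,345) and the beaker at (326,297). The side view shows the rack partly hidden behind the gripper. The wrist view shows a timer at (603,320) and the bench edge, with the rack just at the lower left. Next I'll enlarge the rack and dock.

```bash
cat > h.py <<'E'
import numpy as np, cv2
from scipy.spatial.transform import Rotation as R
from workcell import manip, imaging, workorder
np.set_printoptions(precision=4,suppress=True)
def cam(name,obs=None):
    m=imaging.camera_model(name); K=m["camera_matrix"]
    if name=="wrist":
        T=np.eye(4); T[:3,:3]=R.from_quat(obs["ee_rot"]).as_matrix(); T[:3,3]=obs["position"]
        W=np.linalg.inv(T@m["hand_eye"])
    else: W=m["world_to_cam"]
    return K,W
def proj(c,P):
    K,W=c; p=(W[:3,:3]@np.atleast_2d(P).T).T+W[:3,3]; p=p*[1,-1,-1]
    q=p@K.T; return q[:,:2]/q[:,2:]
def ray(c,uv):
    K,W=c; d=np.linalg.solve(K,[uv[0],uv[1],1.])*[1,-1,-1]
    Rw=W[:3,:3].T; return -Rw@W[:3,3], Rw@d
def onz(c,uv,z):
    o,d=ray(c,uv); return o+d*(z-o[2])/d[2]
def tri(c1,u1,c2,u2):
    o1,d1=ray(c1,u1); o2,d2=ray(c2,u2)
    s=np.linalg.lstsq(np.c_[d1,-d2],o2-o1,rcond=None)[0]
    a,b=o1+s[0]*d1,o2+s[1]*d2; return (a+b)/2,np.linalg.norm(a-b)
E
python3 - <<'E'
from h import *
im=cv2.imread("pics/scene0.png"); a=im[150:220,170:300]; b=im[235:375,350:510]
A=cv2.resize(a,None,fx=5,fy=5,interpolation=cv2.INTER_CUBIC); B=cv2.resize(b,None,fx=4,fy=4,interpolation=cv2.INTER_CUBIC)
cv2.imwrite("pics/cA.png",A); cv2.imwrite("pics/cB.png",B)
c=cam("scene")
for uv in [(205,180),(237,181),(270,182)]: print(onz(c,uv,.1))
for uv in [(372,295),(402,322),(462,303),(410,352),(465,345),(326,297),(245,235)]: print(uv,onz(c,uv,.0))
E
```

```text
[0.3793 0.3338 0.1   ]
[0.4398 0.2547 0.1   ]
[0.5021 0.1736 0.1   ]
(372, 295) [ 0.4068 -0.2897  0.    ]
(402, 322) [ 0.382  -0.4015  0.    ]
(462, 303) [ 0.5379 -0.4873  0.    ]
(410, 352) [ 0.3175 -0.467   0.    ]
(465, 345) [ 0.4222 -0.5586  0.    ]
(326, 297) [ 0.3215 -0.2003  0.    ]
(245, 235) [0.354  0.1428 0.    ]
```

View pics/cA.png

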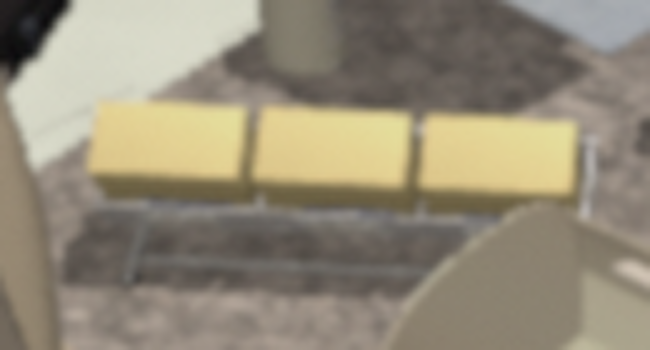

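View pics/cB.png

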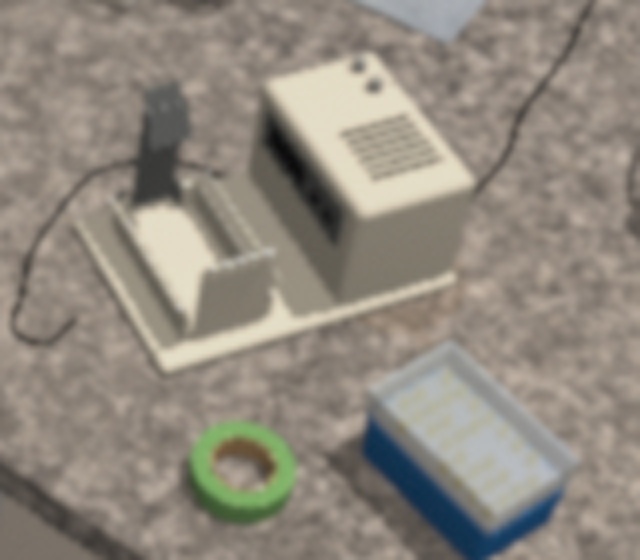

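Crop A shows the three cream pack tops: the far edge runs from crop (97,102) to (578,121), i.e. px (189.4,170.4) to (285.6,174.2). Crop B shows the holder with the dark clip at the upper left (160,110) and the guide wall at (235,290). The housing is to the right, and the base-plate corners are at (75,215), (165,365) and (455,280).

```bash
cat >> h.py <<'E'
def rackR(yaw): # tool frame for rack: x=rack y, z=into pocket
    xr=np.array([np.cos(yaw),np.sin(yaw),0]); yr=np.array([-xr[1],xr[0],0]); z=.5*xr-[0,0,np.sqrt(.75)]
    return np.c_[yr,np.cross(z,yr),z]
def goto(p,Rt,obs=None):
    o=obs or manip.get_obs(); Rm=R.from_quat(o["ee_rot"]).as_matrix()
    rv=np.degrees(R.from_matrix(Rm.T@Rt).as_rotvec())
    print("clock",o["clock"],"rotate",rv,"then offset(new tool mm)",1e3*Rt.T@(p-o["position"]),"| offset first(old tool)",1e3*Rm.T@(p-o["position"]))
E
python3 - <<'E'
from h import *
c=cam("scene")
for z in (.06,.08,.1,.12):
    a,b=onz(c,(189.4,170.4),z),onz(c,(285.6,174.2),z); d=a-b
    print(z,a,b,np.linalg.norm(d),np.degrees(np.arctan2(d[1],d[0]))-90)
for uv in [(75,215),(165,365),(455,280)]: print(onz(c,(uv[0]/4+350,uv[1]/4+235),.003))
im=cv2.imread("pics/scene0.png")
yaw=np.radians(37.5); Rt=rackR(yaw)
top=np.array([.44,.255,.1]); p=top-.16*Rt[:,2]-.08*Rt[:,0]
print(p); goto(p,Rt)
E
```

```text
0.06 [0.4141 0.4599 0.06  ] [0.6038 0.2042 0.06  ] 0.31838559096938956 36.577533422646155
0.08 [0.3977 0.4353 0.08  ] [0.5837 0.1846 0.08  ] 0.31210092321658434 36.57753342264613
0.1 [0.3813 0.4106 0.1   ] [0.5635 0.165  0.1   ] 0.30581625546377883 36.577533422646155
0.12 [0.3649 0.386  0.12  ] [0.5434 0.1454 0.12  ] 0.29953158771097366 36.57753342264613
[ 0.417  -0.2713  0.003 ]
[ 0.3508 -0.3894  0.003 ]
[ 0.5321 -0.495   0.003 ]
[0.4252 0.1428 0.2386]
clock 0.15 rotate [-28.8289 -10.3918  38.8709] then offset(new tool mm) [-545.3894  -49.8429  -25.1401] | offset first(old tool) [-383.3967 -391.8677    3.5659]
```

Call:
jog_arm(
  deltas=[
    {"offset":[-0.027,-0.028,0],"gripper":1},
    {"offset":[-0.027,-0.028,0],"gripper":1},
    {"offset":[-0.027,-0.028,0],"gripper":1},
    {"offset":[-0.027,-0.028,0],"gripper":1},
    {"offset":[-0.027,-0.028,0],"gripper":1},
    {"offset":[-0.027,-0.028,0],"gripper":1},
    {"offset":[-0.027,-0.028,0],"gripper":1},
    {"offset":[-0.027,-0.028,0],"gripper":1},
    {"offset":[-0.027,-0.028,0],"gripper":1},
    {"offset":[-0.027,-0.028,0],"gripper":1},
    {"offset":[-0.027,-0.028,0],"gripper":1},
    {"offset":[-0.027,-0.028,0],"gripper":1},
    {"offset":[-0.027,-0.028,0],"gripper":1},
    {"offset":[-0.027,-0.028,0],"gripper":1},
  ],
)

```text
schema error: expected keys gripper, offset, rotation
```

Call:
jog_arm(
  deltas=[
    {"rotation":[-4.1,-1.5,5.5],"gripper":1},
    {"rotation":[-4.1,-1.5,5.5],"gripper":1},
    {"rotation":[-4.1,-1.5,5.5],"gripper":1},
    {"rotation":[-4.1,-1.5,5.5],"gripper":1},
    {"rotation":[-4.1,-1.5,5.5],"gripper":1},
    {"rotation":[-4.1,-1.5,5.5],"gripper":1},
    {"rotation":[-4.1,-1.5,5.5],"gripper":1},
    {"gripper":1},
    {"gripper":1},
  ],
)

```text
schema error: expected keys gripper, offset, rotation
```

Run:
```python
from h import *
o=manip.get_obs(); im=imaging.camera("wrist"); cv2.imwrite("pics/w1.png",im); np.save("w1.npy",np.r_[o["position"],o["ee_rot"]])
sd=imaging.camera("side"); cv2.imwrite("pics/side1.png",sd)
sc=imaging.camera("scene"); cv2.imwrite("pics/scene1.png",sc)
print(o)
goto(np.array([.4252,.1428,.2386]),rackR(np.radians(36.6)),o)
```

```text
{'clock': 0.15, 'joint_pos': array([-1.3716,  0.3327, -0.0647,  1.4607,  0.0216,  1.3499, -0.0885]), 'joint_velocities': array([ 0.0003, -0.0011, -0.0007, -0.0036,  0.0008,  0.0009, -0.0008]), 'tau': array([  0.0007, -62.5823,   0.049 , -39.1854,   0.0162,   0.0075,
        -0.    ]), 'position': array([0.1374, 0.6094, 0.2417]), 'ee_rot': array([ 0.1107,  0.9939, -0.0005, -0.    ]), 'ft_force': array([-0.7099, -1.3209,  0.3395]), 'torque': array([-0.0596, -0.007 ,  0.0483]), 'grasp_force': 0.0, 'grip_width': 1.0050767378099024}
clock 0.15 rotate [-28.7723 -10.6267  39.7494] then offset(new tool mm) [-546.2029  -42.4387  -20.9068] | offset first(old tool) [-383.3716 -391.905     3.53  ]
```

View pics/w1.png

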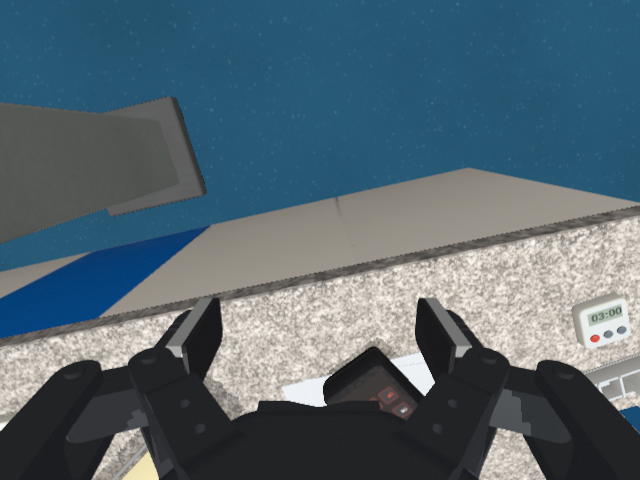

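The call was refused because every row needs all three keys, so the arm has not moved and this view is the same as before.

Call:
jog_arm(
  deltas=[
    {"offset":[-0.027,-0.028,0],"rotation":[0,0,0],"gripper":1},
    {"offset":[-0.027,-0.028,0],"rotation":[0,0,0],"gripper":1},
    {"offset":[-0.027,-0.028,0],"rotation":[0,0,0],"gripper":1},
    {"offset":[-0.027,-0.028,0],"rotation":[0,0,0],"gripper":1},
    {"offset":[-0.027,-0.028,0],"rotation":[0,0,0],"gripper":1},
    {"offset":[-0.027,-0.028,0],"rotation":[0,0,0],"gripper":1},
    {"offset":[-0.027,-0.028,0],"rotation":[0,0,0],"gripper":1},
    {"offset":[-0.027,-0.028,0],"rotation":[0,0,0],"gripper":1},
    {"offset":[-0.027,-0.028,0],"rotation":[0,0,0],"gripper":1},
    {"offset":[-0.027,-0.028,0],"rotation":[0,0,0],"gripper":1},
    {"offset":[-0.027,-0.028,0],"rotation":[0,0,0],"gripper":1},
    {"offset":[-0.027,-0.028,0],"rotation":[0,0,0],"gripper":1},
    {"offset":[-0.027,-0.028,0],"rotation":[0,0,0],"gripper":1},
    {"offset":[-0.027,-0.028,0],"rotation":[0,0,0],"gripper":1},
  ],
)

```text
clock: 1.7
position: [0.4206, 0.1426, 0.2425]
ee_rot: [0.111, 0.994, 0.0, 0.0]
ft_force: [-0.3, 0.1, 0.2]
grip_width: 1.004
grasp_force: 0.0
```

Call:
jog_arm(
  deltas=[
    {"offset":[0,0,0],"rotation":[-4.1,-1.5,5.6],"gripper":1},
    {"offset":[0,0,0],"rotation":[-4.1,-1.5,5.6],"gripper":1},
    {"offset":[0,0,0],"rotation":[-4.1,-1.5,5.6],"gripper":1},
    {"offset":[0,0,0],"rotation":[-4.1,-1.5,5.6],"gripper":1},
    {"offset":[0,0,0],"rotation":[-4.1,-1.5,5.6],"gripper":1},
    {"offset":[0,0,0],"rotation":[-4.1,-1.5,5.6],"gripper":1},
    {"offset":[0,0,0],"rotation":[-4.1,-1.5,5.6],"gripper":1},
    {"offset":[0,0,0],"rotation":[0,0,0],"gripper":1},
    {"offset":[0,0,0],"rotation":[0,0,0],"gripper":1},
  ],
)

```text
clock: 2.6
position: [0.42, 0.1439, 0.2426]
ee_rot: [0.429, 0.866, 0.231, 0.115]
ft_force: [1.2, -0.2, 0.6]
grip_width: 1.002
grasp_force: 0.0
```

Run:
```python
from h import *
o=manip.get_obs(); im=imaging.camera("wrist"); cv2.imwrite("pics/w2.png",im); np.save("w2.npy",np.r_[o["position"],o["ee_rot"]])
sd=imaging.camera("side"); cv2.imwrite("pics/side2.png",sd)
print(o)
goto(np.array([.4252,.1428,.2386]),rackR(np.radians(36.6)),o)
```

```text
{'clock': 2.6, 'joint_pos': array([-0.6628, -0.4724,  0.2679,  2.2869, -0.0086,  0.8052,  0.2636]), 'joint_velocities': array([-0.0174,  0.026 ,  0.0106, -0.027 ,  0.0012,  0.0016,  0.0034]), 'tau': array([  0.6872,  -8.701 ,  -5.1184, -39.7881,  -0.5032,  -2.6862,
        -0.2946]), 'position': array([0.42  , 0.1439, 0.2426]), 'ee_rot': array([0.4288, 0.8658, 0.2309, 0.1151]), 'ft_force': array([ 1.208 , -0.1588,  0.5813]), 'torque': array([-0.3278,  0.4181,  0.0181]), 'grasp_force': 0.0, 'grip_width': 1.0021849873740016}
clock 2.6 rotate [-0.1004 -0.2798  0.6284] then offset(new tool mm) [-4.0009  1.0518  5.2793] | offset first(old tool) [-4.038   1.0169  5.2579]
```

View pics/w2.png

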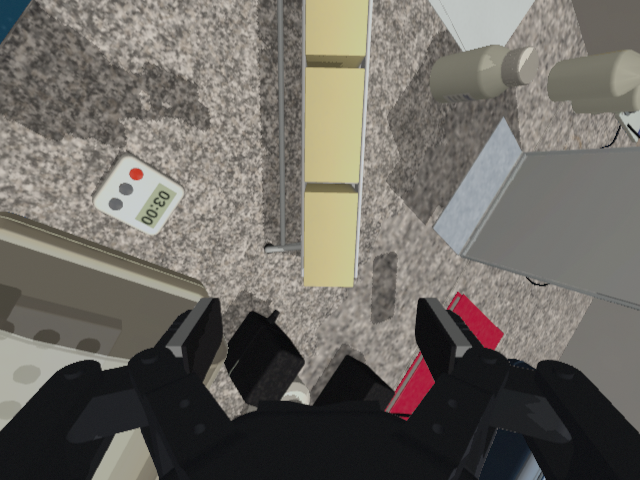

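The wrist view shows the three pack tops in a column: pocket 0 at x 305–356, y 192–287, pocket 1 centred near (335,125) and pocket 2 at the top, cut off. Timer_1 is at (140,195), off the robot side of the rack, and the dry block is at the left. I'll segment the tops and triangulate them with the scene view.

```bash
cat > m.py <<'E'
from h import *
def tops(im,v0,mn):
    h=cv2.cvtColor(im,cv2.COLOR_BGR2HSV); m=((h[...,0]>18)&(h[...,0]<34)&(h[...,1]>70)&(h[...,2]>v0)).astype(np.uint8)
    m=cv2.morphologyEx(m,cv2.MORPH_OPEN,np.ones((3,3)))
    out=[]
    for c in cv2.findContours(m,cv2.RETR_EXTERNAL,cv2.CHAIN_APPROX_NONE)[0]:
        if cv2.contourArea(c)>mn:
            q=cv2.approxPolyDP(c,.05*cv2.arcLength(c,True),True)[:,0]
            out.append((cv2.contourArea(c),q))
    return out
E
python3 - <<'E'
from m import *
w=cv2.imread("pics/w2.png"); s=cv2.imread("pics/scene0.png")
h=cv2.cvtColor(w,cv2.COLOR_BGR2HSV); print(h[240,330],h[120,335],h[188,330],h[62,335]); hs=cv2.cvtColor(s,cv2.COLOR_BGR2HSV); print(hs[178,205],hs[178,270],hs[187,210])
for n,im,v,mn in(("w",w,180,500),("s",s,185,100)):
    for a,q in tops(im,v,mn): print(n,a,q.tolist())
E
```

```text
[ 24  74 201] [ 25  74 201] [ 24  91 112] [ 24  91 104]
[ 23  91 228] [ 25  87 228] [ 21  96 111]
w 3040.0 [[305, 193], [304, 285], [334, 285], [339, 198]]
w 3975.5 [[306, 68], [305, 180], [333, 181], [347, 73]]
w 1865.5 [[306, 0], [306, 53], [336, 54], [346, 0]]
s 381.0 [[255, 174], [254, 186], [284, 185], [284, 175]]
s 386.0 [[222, 172], [222, 185], [250, 185], [251, 173]]
s 367.5 [[190, 171], [188, 183], [217, 184], [218, 172]]
```

```bash
sed -i 's/>70)/>50)/' m.py
python3 - <<'E'
from m import *
w=cv2.imread("pics/w2.png"); s=cv2.imread("pics/scene0.png")
W=np.load("w2.npy"); cw=cam("wrist",dict(position=W[:3],ee_rot=W[3:])); cs=cam("scene")
tw=sorted(tops(w,170,500),key=lambda t:-t[1][:,1].mean()); ts=sorted(tops(s,175,100),key=lambda t:-t[1][:,0].mean())
for k in range(3): print(k,tw[k][1].tolist(),ts[k][1].tolist())
for k in range(2):
    a=cv2.minAreaRect(tw[k][1].astype(np.float32)); cen=lambda q: tuple(q.mean(0))
    print(a, [tri(cw,cen(tw[k][1]),cs,cen(ts[k][1]))])
    for z in(.09,.095,.1,.105):
        P=[onz(cw,u,z) for u in tw[k][1]]
    # intersect with tilted top plane through height zc
yaw=np.radians(36.6); xr=np.array([np.cos(yaw),np.sin(yaw),0]); n=-.5*xr+[0,0,np.sqrt(.75)]
for k in range(2):
  for zc in (.085,.095,.105):
    o,d=ray(cw,tuple(tw[k][1].mean(0))); C=o+d*(zc-o[2])/d[2]
    P=np.array([ (lambda o,d:o+d*(n@(C-o))/(n@d))(*ray(cw,tuple(u))) for u in tw[k][1]])
    e=np.roll(P,-1,0)-P
    print(k,zc,C,np.linalg.norm(e,axis=1),np.degrees(np.arctan2(-e[:,0],e[:,1])))
E
```

```text
0 [[305, 192], [304, 285], [352, 286], [357, 193]] [[254, 175], [256, 187], [284, 186], [284, 174]]
1 [[306, 68], [305, 181], [358, 181], [364, 69]] [[222, 171], [221, 185], [250, 186], [251, 173]]
2 [[306, 0], [306, 53], [364, 55], [367, 0]] [[189, 171], [188, 184], [217, 184], [218, 171]]
((330.10516357421875, 239.03085327148438), (52.00960922241211, 93.07893371582031), 1.1017061471939087) [(array([0.5129, 0.1879, 0.0918]), np.float64(0.0024706373515766033))]
((334.5021667480469, 124.75665283203125), (58.0065803527832, 113.00442504882812), 0.5070290565490723) [(array([0.4497, 0.2727, 0.0939]), np.float64(0.003189422420994707))]
0 0.085 [0.5162 0.1887 0.085 ] [0.098  0.0505 0.0981 0.0502] [-144.0249  -54.1668   36.1044  126.0042]
0 0.095 [0.5091 0.1879 0.095 ] [0.0944 0.0486 0.0945 0.0484] [-144.0249  -54.1668   36.1044  126.0042]
0 0.105 [0.5019 0.187  0.105 ] [0.0908 0.0468 0.0909 0.0465] [-144.0249  -54.1668   36.1044  126.0042]
1 0.085 [0.4525 0.2771 0.085 ] [0.0979 0.0508 0.0971 0.0507] [-143.9349  -52.7272   36.1294  126.1843]
1 0.095 [0.4477 0.273  0.095 ] [0.0943 0.0489 0.0935 0.0488] [-143.9349  -52.7272   36.1294  126.1843]
1 0.105 [0.4429 0.2688 0.105 ] [0.0907 0.0471 0.09   0.0469] [-143.9349  -52.7272   36.1294  126.1843]
```

```bash
cat >> h.py <<'E'
YAW=np.radians(36.1); RK=rackR(YAW)
TOP=[np.array([.511,.188,.093]),np.array([.449,.2735,.0935]),np.array([.387,.359,.0935])]
def grasp(k,back=0.): return TOP[k]+(.020-back)*RK[:,2]
E
python3 - <<'E'
from h import *
c=cam("scene")
for uv in [(248,265),(301,283),(341,248)]: print(onz(c,uv,.0))
goto(grasp(1,.09),RK); print(RK, grasp(0,.09),grasp(1),grasp(2))
W=np.load("w2.npy"); cw=cam("wrist",dict(position=W[:3],ee_rot=W[3:]))
print(onz(cw,(140,195),.018), onz(cw,(205,292),.0),onz(cw,(205,292),.05))
E
```

```text
[0.2708 0.0444 0.    ]
[ 0.3163 -0.1159  0.    ]
[ 0.4968 -0.113   0.    ]
clock 2.7 rotate [-0.0964 -0.5321  1.0473] then offset(new tool mm) [ 87.5829  11.2561 108.9   ] | offset first(old tool) [ 86.3458  13.0296 109.6872]
[[-0.5892  0.6997  0.404 ]
 [ 0.808   0.5103  0.2946]
 [ 0.      0.5    -0.866 ]] [0.4827 0.1674 0.1536] [0.4571 0.2794 0.0762] [0.3951 0.3649 0.0762]
[0.3597 0.1303 0.018 ] [0.4693 0.0676 0.    ] [0.4486 0.0813 0.05  ]
```

Call:
jog_arm(
  deltas=[
    {"offset":[0,0,0],"rotation":[-0.1,-0.5,1.0],"gripper":1},
    {"offset":[0.022,0.003,0.027],"rotation":[0,0,0],"gripper":1},
    {"offset":[0.022,0.003,0.027],"rotation":[0,0,0],"gripper":1},
    {"offset":[0.022,0.003,0.027],"rotation":[0,0,0],"gripper":1},
    {"offset":[0.022,0.002,0.028],"rotation":[0,0,0],"gripper":1},
    {"offset":[0,0,0],"rotation":[0,0,0],"gripper":1},
    {"offset":[0,0,0],"rotation":[0,0,0],"gripper":1},
  ],
)

```text
clock: 3.4
position: [0.4197, 0.2534, 0.1527]
ee_rot: [0.438, 0.861, 0.23, 0.117]
ft_force: [0.6, -0.5, 0.5]
grip_width: 0.997
grasp_force: 0.0
```

```bash
cat >> h.py <<'E'
def weigh(n=6):
    f=[]
    for i in range(n):
        imaging.camera("side"); o=manip.get_obs(); f.append(np.r_[o["ft_force"],o["torque"]])
    f=np.array(f); print("F",f.mean(0),"sd",f.std(0)[:3],"grip",o["grasp_force"],o["grip_width"],"clock",o["clock"])
E
python3 - <<'E'
from h import *
weigh()
o=manip.get_obs(); goto(grasp(1),RK,o); im=imaging.camera("wrist"); cv2.imwrite("pics/w3.png",im)
from m import tops
cw=cam("wrist",o); print(o["joint_pos"])
for a,q in tops(im,170,500): print(q.tolist(), onz(cw,tuple(q.mean(0)),.093))
E
```

```text
F [ 0.1559 -0.4705  0.0394 -0.3039  0.4004  0.0204] sd [0.3076 0.3207 0.4579] grip 0.0 1.0002382716313145 clock 3.7
clock 3.7 rotate [ 0.1367 -0.0042 -0.1323] then offset(new tool mm) [-0.1403  0.0603 90.3651] | offset first(old tool) [-0.1471 -0.155  90.365 ]
[-0.691  -0.2223  0.0492  2.3375  0.033   0.5004 -0.037 ]
[[282, 344], [284, 399], [350, 399], [352, 344]] [0.4993 0.2033 0.093 ]
[[308, 192], [314, 235], [277, 222], [281, 329], [351, 330], [357, 192]] [0.4433 0.278  0.093 ]
[[268, 0], [274, 151], [357, 174], [364, 0]] [0.3863 0.3586 0.093 ]
```

Call:
jog_arm(
  deltas=[
    {"offset":[0,0,0.022],"rotation":[0,0,0],"gripper":1},
    {"offset":[0,0,0.022],"rotation":[0,0,0],"gripper":1},
    {"offset":[0,0,0.022],"rotation":[0,0,0],"gripper":1},
    {"offset":[0,0,0.015],"rotation":[0,0,0],"gripper":1},
    {"offset":[0,0,0.009],"rotation":[0,0,0],"gripper":1},
    {"offset":[0,0,0],"rotation":[0,0,0],"gripper":0.4},
    {"offset":[0,0,0],"rotation":[0,0,0],"gripper":0.4},
    {"offset":[0,0,0],"rotation":[0,0,0],"gripper":0.4},
    {"offset":[0,0,0],"rotation":[0,0,0],"gripper":0.4},
    {"offset":[0,0,0],"rotation":[0,0,0],"gripper":0.4},
  ],
  newtons=60,
)

```text
clock: 4.75
position: [0.4564, 0.2796, 0.0766]
ee_rot: [0.438, 0.86, 0.232, 0.117]
ft_force: [-5.5, -3.3, 7.5]
grip_width: 0.582
grasp_force: 62.8
```

Call:
jog_arm(
  deltas=[
    {"offset":[0,0,0],"rotation":[0,0,0],"gripper":0.4},
  ],
)

```text
clock: 4.85
position: [0.4564, 0.2796, 0.0766]
ee_rot: [0.438, 0.86, 0.232, 0.117]
ft_force: [-6.0, -4.5, 7.5]
grip_width: 0.581
grasp_force: 62.8
```

Call:
jog_arm(
  deltas=[
    {"offset":[0,0,-0.008],"rotation":[0,0,0],"gripper":0.4},
    {"offset":[0,0,-0.015],"rotation":[0,0,0],"gripper":0.4},
    {"offset":[0,0,-0.015],"rotation":[0,0,0],"gripper":0.4},
    {"offset":[0,0,-0.007],"rotation":[0,0,0],"gripper":0.4},
    {"offset":[0,0,0],"rotation":[0,0,0],"gripper":0.4},
    {"offset":[0,0,0],"rotation":[0,0,0],"gripper":0.4},
  ],
)

```text
clock: 5.45
position: [0.4382, 0.2664, 0.1147]
ee_rot: [0.438, 0.861, 0.231, 0.117]
ft_force: [-0.7, -0.7, -1.9]
grip_width: 0.575
grasp_force: 62.3
```

Run:
```python
from h import *
weigh(10)
```

```text
F [-0.0366 -0.0105 -1.2931 -0.381   0.553  -0.0031] sd [0.5969 0.478  0.405 ] grip 62.279112339019775 0.5791063943707373 clock 5.95
```

Pack in pocket 1 weighs about 1.3 N, so it is spent. I'll put it back and go to pocket 0.

Call:
jog_arm(
  deltas=[
    {"offset":[0,0,0.012],"rotation":[0,0,0],"gripper":0.4},
    {"offset":[0,0,0.014],"rotation":[0,0,0],"gripper":0.4},
    {"offset":[0,0,0.012],"rotation":[0,0,0],"gripper":0.4},
    {"offset":[0,0,0.006],"rotation":[0,0,0],"gripper":0.4},
    {"offset":[0,0,0],"rotation":[0,0,0],"gripper":0.4},
    {"offset":[0,0,0],"rotation":[0,0,0],"gripper":1},
    {"offset":[0,0,0],"rotation":[0,0,0],"gripper":1},
    {"offset":[0,0,0],"rotation":[0,0,0],"gripper":1},
    {"offset":[0,0,0],"rotation":[0,0,0],"gripper":1},
  ],
)

```text
clock: 6.85
position: [0.4561, 0.2795, 0.0768]
ee_rot: [0.438, 0.861, 0.232, 0.117]
ft_force: [0.2, -0.9, -0.0]
grip_width: 1.0
grasp_force: 0.0
```

Call:
jog_arm(
  deltas=[
    {"offset":[0,0,-0.02],"rotation":[0,0,0],"gripper":1},
    {"offset":[0,0,-0.03],"rotation":[0,0,0],"gripper":1},
    {"offset":[0,0,-0.03],"rotation":[0,0,0],"gripper":1},
    {"offset":[-0.035,0,0],"rotation":[0,0,0],"gripper":1},
    {"offset":[-0.035,0,0],"rotation":[0,0,0],"gripper":1},
    {"offset":[-0.035,0,0],"rotation":[0,0,0],"gripper":1},
    {"offset":[0,0,0],"rotation":[0,0,0],"gripper":1},
  ],
)

```text
clock: 7.55
position: [0.4879, 0.1674, 0.1464]
ee_rot: [0.44, 0.859, 0.232, 0.118]
ft_force: [-0.4, 0.9, -0.3]
grip_width: 0.999
grasp_force: 0.0
```

Run:
```python
from h import *
from m import tops
o=manip.get_obs(); im=imaging.camera("wrist"); cv2.imwrite("pics/w4.png",im)
np.save("w4.npy",np.r_[o["position"],o["ee_rot"]]); cw=cam("wrist",o)
for k in (0,1):
    C=TOP[k]; e=[proj(cw,C+a*RK[:,1]+b*RK[:,0])[0] for a,b in((-.025,-.0475),(.025,-.0475),(.025,.0475),(-.025,.0475))]
    print(k,np.round(e).tolist())
for a,q in tops(im,150,400): print(q.tolist())
goto(grasp(0),RK,o); print(o["joint_pos"])
```

```text
0 [[280.0, 327.0], [356.0, 327.0], [360.0, 183.0], [274.0, 183.0]]
1 [[274.0, 164.0], [362.0, 164.0], [368.0, -38.0], [264.0, -37.0]]
[[359, 185], [288, 192], [328, 241], [275, 224], [280, 331], [355, 330]]
[[265, 0], [272, 152], [360, 167], [366, 0]]
clock 7.55 rotate [ 0.1572  0.1559 -0.3387] then offset(new tool mm) [ 3.01   -0.0049 81.6573] | offset first(old tool) [ 3.2315 -0.2474 81.6485]
[-0.7097 -0.1513  0.3678  2.2887 -0.193   0.4956  0.4383]
```

Call:
jog_arm(
  deltas=[
    {"offset":[0.001,0,0.02],"rotation":[0.1,0.1,-0.3],"gripper":1},
    {"offset":[0,0,0.022],"rotation":[0,0,0],"gripper":1},
    {"offset":[0,0,0.02],"rotation":[0,0,0],"gripper":1},
    {"offset":[0,0,0.012],"rotation":[0,0,0],"gripper":1},
    {"offset":[0,0,0.007],"rotation":[0,0,0],"gripper":1},
    {"offset":[0,0,0],"rotation":[0,0,0],"gripper":0.4},
    {"offset":[0,0,0],"rotation":[0,0,0],"gripper":0.4},
    {"offset":[0,0,0],"rotation":[0,0,0],"gripper":0.4},
    {"offset":[0,0,0],"rotation":[0,0,0],"gripper":0.4},
    {"offset":[0,0,0],"rotation":[0,0,0],"gripper":0.4},
    {"offset":[0,0,0],"rotation":[0,0,0],"gripper":0.4},
  ],
  newtons=60,
)

```text
clock: 8.7
position: [0.5169, 0.1959, 0.0758]
ee_rot: [0.436, 0.862, 0.231, 0.116]
ft_force: [-8.2, -2.2, 5.8]
grip_width: 0.576
grasp_force: 62.9
```

Call:
jog_arm(
  deltas=[
    {"offset":[0,0,-0.008],"rotation":[0,0,0],"gripper":0.4},
    {"offset":[0,0,-0.015],"rotation":[0,0,0],"gripper":0.4},
    {"offset":[0,0,-0.015],"rotation":[0,0,0],"gripper":0.4},
    {"offset":[0,0,-0.007],"rotation":[0,0,0],"gripper":0.4},
    {"offset":[0,0,0],"rotation":[0,0,0],"gripper":0.4},
    {"offset":[0,0,0],"rotation":[0,0,0],"gripper":0.4},
  ],
)

```text
clock: 9.3
position: [0.4989, 0.1823, 0.1141]
ee_rot: [0.436, 0.862, 0.23, 0.116]
ft_force: [-0.1, 0.1, -4.5]
grip_width: 0.578
grasp_force: 64.9
```

Run:
```python
from h import *
weigh(10)
```

```text
F [ 0.0418  0.109  -4.9512 -0.6207  0.8817 -0.0115] sd [0.3772 0.3219 0.3997] grip 64.92833375930786 0.5777477157756691 clock 9.8
```

The pocket 0 pack weighs 5 N (0.5 kg). The limit is 0.55 kg and full is at least 0.2 kg above spent, so this must be the full one. Next I'll lift it, turn it upright and carry it over the block to look at the dock.

```bash
cat >> h.py <<'E'
def dockR(yaw):
    x=np.array([np.cos(yaw),np.sin(yaw),0]); y=np.array([-x[1],x[0],0]); z=np.array([0,0,-1.])
    return np.c_[y,np.cross(z,y),z]
E
python3 - <<'E'
from h import *
c=cam("scene")
f=lambda u,v,z: onz(c,(u/4+350,v/4+235),z)
print("floor",f(180,245,.01),"frontwall top",f(112,200,.043),f(190,325,.043),"guide top",f(205,265,.083),f(272,248,.083),"clip top",f(165,85,.111))
H=f(180,245,.01); Rd=dockR(np.radians(-29.5))
o=manip.get_obs(); goto(o["position"]-.03*RK[:,2],dockR(YAW),o)
P=H-.092*Rd[:,0]; P[2]=.31; print(P)
Rm=dockR(YAW); q=o["position"]-.03*RK[:,2]; print("stage B from A: offset in A tool",Rm.T@(P-q)*1e3,"rot",np.degrees(R.from_matrix(Rm.T@Rd).as_rotvec()))
E
```

```text
floor [ 0.435  -0.3434  0.01  ] frontwall top [ 0.4122 -0.3013  0.043 ] [ 0.3579 -0.3986  0.043 ] guide top [ 0.3729 -0.3947  0.083 ] [ 0.4111 -0.4185  0.083 ] clip top [ 0.4622 -0.3014  0.111 ]
clock 9.8 rotate [29.9392 -0.0561  0.2438] then offset(new tool mm) [ -0.     -15.     -25.9808] | offset first(old tool) [  0.0608  -0.0317 -29.9999]
[ 0.3897 -0.4234  0.31  ]
stage B from A: offset in A tool [-424.7912 -430.4873 -169.6786] rot [ 0.   0.  65.6]
```

Call:
jog_arm(
  deltas=[
    {"offset":[0,0,-0.015],"rotation":[0,0,0],"gripper":0.4},
    {"offset":[0,0,-0.015],"rotation":[0,0,0],"gripper":0.4},
    {"offset":[0,0,-0.01],"rotation":[6,0,0],"gripper":0.4},
    {"offset":[0,0,-0.02],"rotation":[6,0,0],"gripper":0.4},
    {"offset":[0,0,-0.025],"rotation":[6,0,0],"gripper":0.4},
    {"offset":[0,0,-0.025],"rotation":[6,0,0],"gripper":0.4},
    {"offset":[0,0,-0.03],"rotation":[6,0,0.2],"gripper":0.4},
    {"offset":[0,0,-0.03],"rotation":[0,0,0],"gripper":0.4},
    {"offset":[0,0,-0.03],"rotation":[0,0,0],"gripper":0.4},
    {"offset":[0,0,0],"rotation":[0,0,0],"gripper":0.4},
  ],
)

```text
clock: 10.8
position: [0.4658, 0.1571, 0.3092]
ee_rot: [0.453, 0.892, 0.003, 0.002]
ft_force: [1.2, 0.1, -5.2]
grip_width: 0.581
grasp_force: 68.0
```

Run:
```python
from h import *
o=manip.get_obs(); print(o["position"],o["joint_pos"],o["grip_width"])
Rd=dockR(np.radians(-29.5)); H=np.array([.423,-.353,0]); P=H-.092*Rd[:,0]; P[2]=.31
goto(P,Rd,o)
```

```text
[0.4658 0.1571 0.3092] [-0.748  -0.0127  0.3294  1.7165  0.0036  1.4308  0.2117] 0.5809063596680125
clock 10.8 rotate [ 0.3438 -0.1646 65.6469] then offset(new tool mm) [-556.9993  213.9344   -0.7594] | offset first(old tool) [-424.5821 -419.2105   -3.0406]
```

Call:
jog_arm(
  deltas=[
    {"offset":[-0.014,-0.014,0],"rotation":[0,0,0],"gripper":0.4},
    {"offset":[-0.028,-0.028,0],"rotation":[0,0,0],"gripper":0.4},
    {"offset":[-0.028,-0.028,0],"rotation":[0,0,0],"gripper":0.4},
    {"offset":[-0.028,-0.028,0],"rotation":[0,0,0],"gripper":0.4},
    {"offset":[-0.028,-0.028,0],"rotation":[0,0,0],"gripper":0.4},
    {"offset":[-0.028,-0.028,0],"rotation":[0,0,0],"gripper":0.4},
    {"offset":[-0.028,-0.028,0],"rotation":[0,0,0],"gripper":0.4},
    {"offset":[-0.028,-0.028,0],"rotation":[0,0,0],"gripper":0.4},
    {"offset":[-0.028,-0.028,0],"rotation":[0,0,0],"gripper":0.4},
    {"offset":[-0.028,-0.028,0],"rotation":[0,0,0],"gripper":0.4},
    {"offset":[-0.028,-0.028,0],"rotation":[0,0,0],"gripper":0.4},
    {"offset":[-0.028,-0.028,0],"rotation":[0,0,0],"gripper":0.4},
    {"offset":[-0.028,-0.028,0],"rotation":[0,0,0],"gripper":0.4},
    {"offset":[-0.028,-0.028,0],"rotation":[0,0,0],"gripper":0.4},
    {"offset":[-0.028,-0.028,0],"rotation":[0,0,0],"gripper":0.4},
    {"offset":[-0.02,-0.013,0],"rotation":[0,0,0],"gripper":0.4},
  ],
)

```text
clock: 12.4
position: [0.3741, -0.4379, 0.3042]
ee_rot: [0.454, 0.891, -0.001, -0.001]
ft_force: [-0.0, 0.6, -3.5]
grip_width: 0.577
grasp_force: 67.8
```

Call:
jog_arm(
  deltas=[
    {"offset":[0,0,0],"rotation":[0,0,8.2],"gripper":0.4},
    {"offset":[0,0,0],"rotation":[0,0,8.2],"gripper":0.4},
    {"offset":[0,0,0],"rotation":[0,0,8.2],"gripper":0.4},
    {"offset":[0,0,0],"rotation":[0,0,8.2],"gripper":0.4},
    {"offset":[0,0,0],"rotation":[0,0,8.2],"gripper":0.4},
    {"offset":[0,0,0],"rotation":[0,0,8.2],"gripper":0.4},
    {"offset":[0,0,0],"rotation":[0,0,8.2],"gripper":0.4},
    {"offset":[0,0,0],"rotation":[0,0,8.2],"gripper":0.4},
    {"offset":[0,0,0],"rotation":[0,0,0],"gripper":0.4},
    {"offset":[0,0,0],"rotation":[0,0,0],"gripper":0.4},
  ],
)

```text
clock: 13.4
position: [0.3762, -0.4349, 0.3049]
ee_rot: [0.863, 0.506, -0.001, -0.0]
ft_force: [-0.3, 0.1, -5.1]
grip_width: 0.576
grasp_force: 68.0
```

Run:
```python
from h import *
o=manip.get_obs(); im=imaging.camera("wrist"); cv2.imwrite("pics/w5.png",im); np.save("w5.npy",np.r_[o["position"],o["ee_rot"]])
print(o["clock"],o["position"],o["ee_rot"],o["joint_pos"],o["grip_width"])
```

```text
13.4 [ 0.3762 -0.4349  0.3049] [ 0.8627  0.5057 -0.0005 -0.0004] [-0.1904  0.4035  1.284   1.5446 -0.3866  1.4845  0.5951] 0.5763423600780229
```

View pics/w5.png

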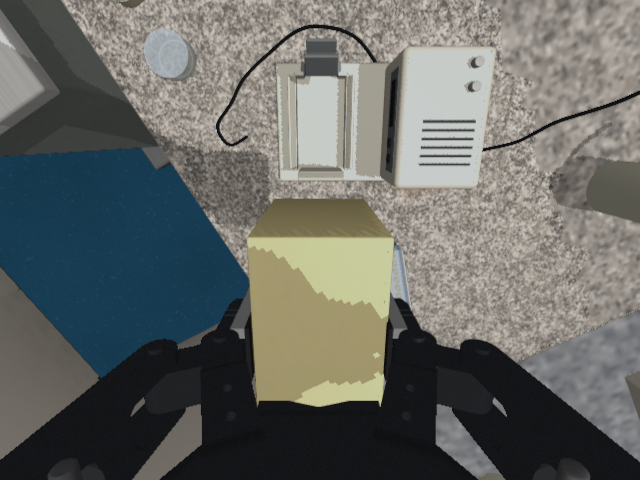

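The wrist view shows the holder: floor x 297–340, y 80–167, clip top at (321,45–75), guide wall at y≈170 and housing at x 385–495. The held pack's forward top edge is at (249–392,237) and its bottom edge at (272–365,199). I'll enlarge the holder for edges.

Run:
```python
from h import *
im=cv2.imread("pics/w5.png")[32:192,268:400]; im=cv2.resize(im,None,fx=3.7,fy=3.7,interpolation=cv2.INTER_LANCZOS4)
cv2.imwrite("pics/c5.png",im)
g=cv2.cvtColor(cv2.imread("pics/w5.png"),cv2.COLOR_BGR2GRAY)
print("row110",dict(zip(range(274,392,1),g[108:113,274:392].mean(0).astype(int).tolist())))
print("col320",dict(zip(range(35,190),g[35:190,318:323].mean(1).astype(int).tolist())))
```

```text
row110 {274: 131, 275: 121, 276: 104, 277: 117, 278: 178, 279: 201, 280: 199, 281: 179, 282: 159, 283: 158, 284: 159, 285: 158, 286: 159, 287: 160, 288: 175, 289: 197, 290: 171, 291: 171, 292: 170, 293: 169, 294: 171, 295: 178, 296: 109, 297: 168, 298: 201, 299: 201, 300: 201, 301: 201, 302: 201, 303: 201, 304: 201, 305: 201, 306: 201, 307: 201, 308: 201, 309: 201, 310: 201, 311: 201, 312: 201, 313: 201, 314: 201, 315: 201, 316: 201, 317: 201, 318: 201, 319: 201, 320: 201, 321: 201, 322: 201, 323: 201, 324: 201, 325: 201, 326: 201, 327: 201, 328: 201, 329: 201, 330: 201, 331: 201, 332: 201, 333: 201, 334: 201, 335: 201, 336: 198, 337: 176, 338: 158, 339: 158, 340: 158, 341: 158, 342: 158, 343: 153, 344: 101, 345: 104, 346: 165, 347: 132, 348: 131, 349: 132, 350: 130, 351: 146, 352: 200, 353: 197, 354: 201, 355: 201, 356: 198, 357: 171, 358: 158, 359: 157, 360: 158, 361: 158, 362: 158, 363: 158, 364: 158, 365: 158, 366: 158, 367: 158, 368: 158, 369: 157, 370: 158, 371: 158, 372: 158, 373: 158, 374: 158, 375: 157, 376: 157, 377: 157, 378: 157, 379: 157, 380: 157, 381: 157, 382: 152, 38
[... 839 characters left out ...]
 120: 201, 121: 201, 122: 201, 123: 201, 124: 201, 125: 201, 126: 201, 127: 201, 128: 201, 129: 201, 130: 201, 131: 201, 132: 201, 133: 201, 134: 201, 135: 201, 136: 201, 137: 201, 138: 201, 139: 201, 140: 201, 141: 201, 142: 201, 143: 201, 144: 201, 145: 201, 146: 201, 147: 201, 148: 201, 149: 201, 150: 201, 151: 201, 152: 201, 153: 201, 154: 201, 155: 201, 156: 201, 157: 201, 158: 201, 159: 201, 160: 201, 161: 201, 162: 201, 163: 198, 164: 183, 165: 163, 166: 151, 167: 126, 168: 100, 169: 100, 170: 101, 171: 140, 172: 161, 173: 154, 174: 155, 175: 155, 176: 152, 177: 166, 178: 190, 179: 189, 180: 153, 181: 139, 182: 164, 183: 165, 184: 151, 185: 148, 186: 156, 187: 159, 188: 170, 189: 183}
```

View pics/c5.png

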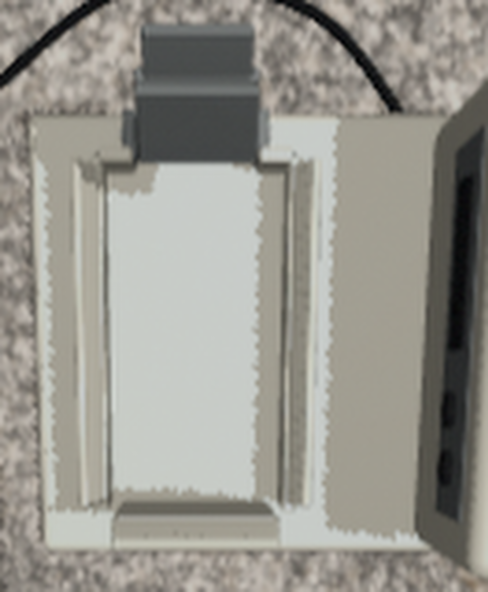

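The crop shows the front wall top at px x≈289 with its foot at 296, and the rear wall foot at 344.5 with its top at 352. The wall ends are at y≈75 and 168, the clip nose edge at y≈75.5, and the guide wall's inner foot at y≈166.

Run:
```python
from h import *
W=np.load("w5.npy"); o=dict(position=W[:3],ee_rot=W[3:]); c=cam("wrist",o); T=R.from_quat(W[3:]).as_matrix()
f=lambda u,v,z: (T.T@(onz(c,(u,v),z)-W[:3])*1e3)
C=lambda u,v:(268+u/3.7,32+v/3.7)
print("tool-frame mm (x=dock y, y=dock x)")
print("feet",f(296,110,.01),f(344.5,110,.01)); print("tops",f(289,110,.043),f(352,110,.043))
print("front wall line", f(*C(78,170),.043),f(*C(82,500),.043)," rear",f(*C(313,170),.043),f(*C(306,500),.043))
print("front foot line", f(*C(106,190),.01),f(*C(110,480),.01)," rear",f(*C(283,190),.01),f(*C(279,480),.01))
print("wall ends",f(*C(90,160),.043),f(*C(95,505),.043))
print("nose",f(*C(197,160),.0865), "guide foot",f(320,164,.01),f(320,166.5,.01),"guide top in/out",f(320,170.5,.083),f(320,177,.083))
print("clip edges",f(*C(137,160),.0865),f(*C(260,160),.0865))
print("pack bottom edge",f(272,199,W[2]-.055),f(365,199,W[2]-.055),"pack top edge",f(249,237,W[2]+.02),f(392,237,W[2]+.02))
print("base left edge",f(*C(33,130),.005),f(*C(48,540),.005))
```

```text
tool-frame mm (x=dock y, y=dock x)
feet [106.2828 -27.7857 294.8843] [106.2102  30.3853 294.8136]
tops [103.976  -33.4345 261.8922] [103.889   36.2811 261.8075]
front wall line [136.2641 -32.4658 261.8763] [ 41.9299 -33.7773 261.921 ]  rear [136.1672  35.9892 261.7931] [ 41.8646  36.566  261.8355]
front foot line [135.5035 -26.4093 294.8693] [ 45.6834 -26.8926 294.911 ]  rear [135.4257  29.7209 294.8011] [ 45.6285  30.3587 294.8414]
wall ends [138.9049 -28.9047 261.8707] [ 40.3834 -29.7291 261.9168]
nose [131.9494   1.886  218.3364] guide foot [ 42.8722   1.0265 294.8783] [ 39.7932   1.0276 294.8797] guide top in/out [ 41.943    0.7424 221.879 ] [ 35.2081   0.7448 221.8821]
clip edges [131.9716 -13.627  218.3553] [131.9262  18.1717 218.3166]
pack bottom edge [ 42.3089 -27.122   55.0137] [42.2702 25.5906 54.9496] pack top edge [ 42.5277 -25.1313 -19.9889] [ 42.5031  25.0589 -20.0499]
base left edge [153.601  -49.4799 299.889 ] [ 24.9704 -49.16   299.9475]
```

Run:
```python
from h import *
im=cv2.imread("pics/w5.png"); h=cv2.cvtColor(im,cv2.COLOR_BGR2HSV)
m=((h[...,0]>18)&(h[...,0]<36)&(h[...,1]>60)).astype(int)
for r in (196,197,198,199,200,201,203,206,215,225,233,236,238,240,250):
    x=np.where(m[r,240:405])[0]+240; print(r,len(x),x.min() if len(x) else 0,x.max() if len(x) else 0)
print([int(v) for v in h[230:244,320,2]],[int(v) for v in h[195:204,320,2]])
```

```text
196 0 0 0
197 0 0 0
198 0 0 0
199 88 275 362
200 91 273 363
201 92 273 364
203 95 272 366
206 100 269 368
215 113 263 375
225 128 256 383
233 140 250 389
236 144 248 391
238 147 247 393
240 79 247 393
250 82 248 339
[121, 123, 119, 119, 120, 124, 136, 170, 194, 201, 202, 203, 203, 203] [171, 173, 171, 146, 94, 94, 96, 98, 99]
```

Call:
jog_arm(
  deltas=[
    {"offset":[0.0255,0.002,0],"rotation":[0,0,0],"gripper":0.4},
    {"offset":[0.035,0,0],"rotation":[0,0,0],"gripper":0.4},
    {"offset":[0.035,0,0],"rotation":[0,0,0],"gripper":0.4},
    {"offset":[0,0,0.02],"rotation":[0,0,0],"gripper":0.4},
    {"offset":[0,0,0.03],"rotation":[0,0,0],"gripper":0.4},
    {"offset":[0,0,0.03],"rotation":[0,0,0],"gripper":0.4},
    {"offset":[0,0,0.03],"rotation":[0,0,0],"gripper":0.4},
    {"offset":[0,0,0],"rotation":[0,0,0],"gripper":0.4},
    {"offset":[0,0,0],"rotation":[0,0,0],"gripper":0.4},
  ],
)

```text
clock: 14.35
position: [0.4252, -0.3531, 0.1964]
ee_rot: [0.863, 0.505, -0.001, 0.0]
ft_force: [0.8, -0.6, -4.2]
grip_width: 0.577
grasp_force: 68.7
```

Run:
```python
from h import *
o=manip.get_obs(); im=imaging.camera("wrist"); cv2.imwrite("pics/w6.png",im); np.save("w6.npy",np.r_[o["position"],o["ee_rot"]])
W=np.load("w5.npy"); T=R.from_quat(W[3:]).as_matrix()
P=W[:3]+T@np.array([.0955,.00195,0]); P[2]=.070
print(o["joint_pos"],o["ft_force"]); goto(P,dockR(np.arctan2(*(-T[:2,0][::-1]*[-1,1])[::-1]) if 0 else np.arctan2(-T[0,0],T[1,0])),o)
g=cv2.cvtColor(im,cv2.COLOR_BGR2GRAY)
for r in (195,215,225): print(r,g[r,250:400].tolist()[::2])
```

```text
[-0.3601  0.3981  1.2096  1.762  -0.3901  1.256   0.4355] [ 0.7881 -0.6437 -4.2289]
clock 14.35 rotate [-0.0316  0.0573 -0.1452] then offset(new tool mm) [  0.1943  -0.868  126.3754] | offset first(old tool) [  0.3186  -0.7989 126.3756]
195 [92, 67, 102, 111, 92, 92, 85, 127, 147, 148, 148, 149, 147, 138, 122, 114, 113, 115, 100, 93, 148, 148, 156, 192, 178, 179, 179, 178, 179, 178, 178, 179, 178, 179, 179, 179, 179, 180, 180, 180, 179, 179, 179, 182, 171, 148, 148, 148, 143, 85, 156, 126, 126, 132, 191, 192, 190, 147, 147, 148, 147, 147, 148, 147, 147, 147, 147, 147, 147, 147, 147, 146, 147, 94, 78]
215 [93, 99, 93, 78, 92, 68, 86, 93, 93, 93, 92, 93, 94, 93, 93, 93, 94, 93, 94, 93, 92, 92, 93, 93, 94, 93, 93, 93, 93, 92, 93, 92, 93, 93, 93, 93, 93, 93, 92, 93, 93, 92, 92, 92, 91, 92, 93, 92, 92, 92, 92, 92, 92, 92, 92, 92, 97, 95, 95, 92, 96, 99, 99, 118, 147, 147, 147, 147, 148, 148, 147, 147, 135, 76, 77]
225 [109, 100, 111, 99, 99, 99, 103, 99, 100, 99, 99, 99, 101, 98, 99, 98, 100, 99, 99, 99, 99, 99, 104, 98, 99, 98, 99, 98, 103, 99, 98, 99, 98, 99, 99, 97, 99, 103, 106, 98, 100, 99, 97, 98, 103, 98, 99, 99, 98, 99, 98, 98, 98, 105, 104, 99, 99, 98, 98, 104, 102, 99, 99, 108, 109, 108, 109, 138, 147, 148, 147, 147, 94, 75, 77]
```

View pics/w6.png

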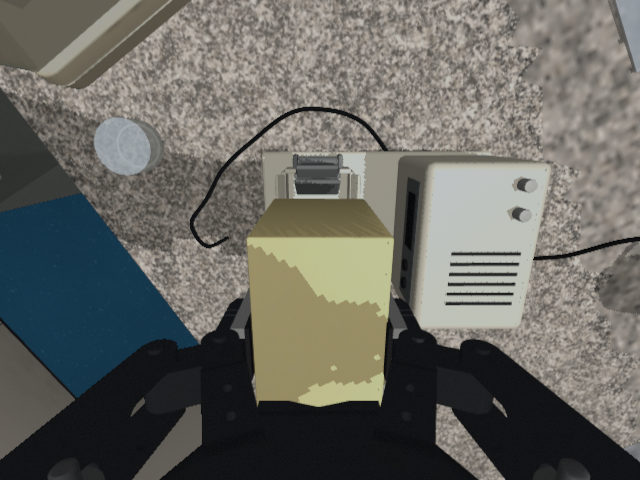

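The wrist view shows the pack squarely over the holder, with the clip at (317,155–193) just ahead of the pack's bottom edge (274–363,199) and the housing to the right. Before pressing I'll check the alignment from this view.

Run:
```python
from h import *
W=np.load("w6.npy"); o=dict(position=W[:3],ee_rot=W[3:]); c=cam("wrist",o); T=R.from_quat(W[3:]).as_matrix()
f=lambda u,v,z: (T.T@(onz(c,(u,v),z)-W[:3])*1e3)
im=cv2.imread("pics/w6.png"); g=cv2.cvtColor(im,cv2.COLOR_BGR2GRAY).astype(int)
r=g[193:197,:].mean(0); a=280+np.argmin(r[280:296]); b=342+np.argmin(r[342:354]); print("feet px",a,b,f(a,194.5,.01),f(b,194.5,.01))
print("tops",r[264:284].astype(int).tolist(),r[350:368].astype(int).tolist())
print("clip col",g[170:202,314:322].mean(1).astype(int).tolist(), f(318,192.5,.0865))
h=cv2.cvtColor(im,cv2.COLOR_BGR2HSV); m=(h[...,0]>18)&(h[...,0]<36)&(h[...,1]>60)
for q in(201,236): x=np.where(m[q,240:405])[0]+240; print(q,x.min(),x.max(),f(x.min(),q,W[2]-.055 if q<210 else W[2]+.02),f(x.max(),q,W[2]-.055 if q<210 else W[2]+.02))
```

```text
feet px 287 348 [ 22.7074 -31.139  186.3699] [ 22.6561  27.5395 186.3376]
tops [126, 139, 147, 148, 148, 148, 148, 148, 148, 148, 147, 137, 138, 141, 122, 114, 113, 112, 112, 112] [156, 124, 126, 126, 126, 124, 132, 172, 191, 187, 189, 192, 189, 169, 147, 147, 147, 147]
clip col [71, 71, 71, 70, 70, 69, 69, 68, 62, 76, 99, 109, 106, 81, 51, 47, 46, 47, 47, 47, 47, 46, 46, 45, 126, 178, 192, 192, 160, 79, 80, 81] [ 37.0593  -1.1529 109.839 ]
201 273 364 [ 41.1667 -26.5996  54.9735] [41.123  25.0666 54.9451]
236 248 392 [ 42.9038 -25.4531 -20.029 ] [ 42.8687  25.0317 -20.0567]
```

Call:
jog_arm(
  deltas=[
    {"offset":[0,-0.0011,0.01],"rotation":[0,0,-0.1],"gripper":0.4},
    {"offset":[0,0,0.015],"rotation":[0,0,0],"gripper":0.4},
    {"offset":[0,0,0.012],"rotation":[0,0,0],"gripper":0.4},
    {"offset":[0,0,0.012],"rotation":[0,0,0],"gripper":0.4},
    {"offset":[0,0,0.012],"rotation":[0,0,0],"gripper":0.4},
    {"offset":[0,0,0.012],"rotation":[0,0,0],"gripper":0.4},
    {"offset":[0,0,0],"rotation":[0,0,0],"gripper":0.4},
  ],
  newtons=90,
)

```text
clock: 15.1
position: [0.4235, -0.3518, 0.1208]
ee_rot: [0.863, 0.505, -0.001, -0.001]
ft_force: [-2.3, -1.9, -6.4]
grip_width: 0.576
grasp_force: 94.3
```

Call:
jog_arm(
  deltas=[
    {"offset":[0,0,0.008],"rotation":[0,0,0],"gripper":0.4},
    {"offset":[0,0,0.008],"rotation":[0,0,0],"gripper":0.4},
    {"offset":[0,0,0.008],"rotation":[0,0,0],"gripper":0.4},
    {"offset":[0,0,0],"rotation":[0,0,0],"gripper":0.4},
  ],
)

```text
clock: 15.5
position: [0.424, -0.3518, 0.0976]
ee_rot: [0.863, 0.505, -0.001, -0.001]
ft_force: [-1.3, -1.5, -7.0]
grip_width: 0.573
grasp_force: 94.7
```

Call:
jog_arm(
  deltas=[
    {"offset":[0,0,0.006],"rotation":[0,0,0],"gripper":0.4},
    {"offset":[0,0,0.006],"rotation":[0,0,0],"gripper":0.4},
    {"offset":[0,0,0.006],"rotation":[0,0,0],"gripper":0.4},
    {"offset":[0,0,0.005],"rotation":[0,0,0],"gripper":0.4},
    {"offset":[0,0,0],"rotation":[0,0,0],"gripper":0.4},
  ],
)

```text
clock: 16.0
position: [0.4241, -0.352, 0.0749]
ee_rot: [0.863, 0.505, -0.001, -0.0]
ft_force: [-0.7, -1.2, -6.0]
grip_width: 0.575
grasp_force: 94.6
```

Call:
jog_arm(
  deltas=[
    {"offset":[0,0,0.003],"rotation":[0,0,0],"gripper":0.4},
    {"offset":[0,0,0.003],"rotation":[0,0,0],"gripper":0.4},
    {"offset":[0,0,0],"rotation":[0,0,0],"gripper":0.4},
  ],
)

```text
clock: 16.3
position: [0.4244, -0.3523, 0.0695]
ee_rot: [0.863, 0.505, -0.0, 0.0]
ft_force: [-0.9, -2.0, -6.0]
grip_width: 0.574
grasp_force: 94.6
```

Expected contact is at about z 0.065. I'll press on in small steps.

Call:
jog_arm(
  deltas=[
    {"offset":[0,0,0.002],"rotation":[0,0,0],"gripper":0.4},
    {"offset":[0,0,0.002],"rotation":[0,0,0],"gripper":0.4},
    {"offset":[0,0,0],"rotation":[0,0,0],"gripper":0.4},
  ],
)

```text
clock: 16.6
position: [0.4244, -0.3522, 0.0655]
ee_rot: [0.863, 0.505, -0.0, -0.0]
ft_force: [-0.2, -2.0, -5.5]
grip_width: 0.568
grasp_force: 94.5
```

Call:
jog_arm(
  deltas=[
    {"offset":[0,0,0.001],"rotation":[0,0,0],"gripper":0.4},
    {"offset":[0,0,0.001],"rotation":[0,0,0],"gripper":0.4},
    {"offset":[0,0,0],"rotation":[0,0,0],"gripper":0.4},
  ],
)

```text
clock: 16.9
position: [0.4243, -0.3523, 0.0636]
ee_rot: [0.863, 0.505, -0.0, -0.0]
ft_force: [-1.0, -2.4, -5.3]
grip_width: 0.575
grasp_force: 94.5
```

Call:
jog_arm(
  deltas=[
    {"offset":[0,0,0.001],"rotation":[0,0,0],"gripper":0.4},
    {"offset":[0,0,0.001],"rotation":[0,0,0],"gripper":0.4},
    {"offset":[0,0,0],"rotation":[0,0,0],"gripper":0.4},
  ],
)

```text
clock: 17.2
position: [0.4244, -0.3518, 0.0613]
ee_rot: [0.863, 0.505, -0.0, -0.0]
ft_force: [-0.1, 1.1, -7.8]
grip_width: 0.574
grasp_force: 94.2
```

Call:
jog_arm(
  deltas=[
    {"offset":[0,0,0.001],"rotation":[0,0,0],"gripper":0.4},
    {"offset":[0,0,0],"rotation":[0,0,0],"gripper":0.4},
  ],
)

```text
clock: 17.4
position: [0.4246, -0.3521, 0.0607]
ee_rot: [0.863, 0.505, -0.0, -0.0]
ft_force: [-0.3, 1.0, -4.1]
grip_width: 0.575
grasp_force: 94.1
```

The clip's side force has gone, so it has snapped over. I'll press another millimetre or two to floor contact.

Call:
jog_arm(
  deltas=[
    {"offset":[0,0,0.001],"rotation":[0,0,0],"gripper":0.4},
    {"offset":[0,0,0.0005],"rotation":[0,0,0],"gripper":0.4},
    {"offset":[0,0,0],"rotation":[0,0,0],"gripper":0.4},
  ],
)

```text
clock: 17.7
position: [0.4246, -0.3524, 0.0596]
ee_rot: [0.863, 0.505, -0.0, 0.0]
ft_force: [-2.0, 0.9, 1.8]
grip_width: 0.574
grasp_force: 95.5
```

Call:
jog_arm(
  deltas=[
    {"offset":[0,0,0],"rotation":[0,0,0],"gripper":0.75},
    {"offset":[0,0,0],"rotation":[0,0,0],"gripper":0.75},
    {"offset":[0,0,0],"rotation":[0,0,0],"gripper":0.75},
    {"offset":[0,0,0],"rotation":[0,0,0],"gripper":0.75},
    {"offset":[0,0,-0.006],"rotation":[0,0,0],"gripper":0.75},
    {"offset":[0,0,-0.015],"rotation":[0,0,0],"gripper":0.75},
    {"offset":[0,0,-0.02],"rotation":[0,0,0],"gripper":0.75},
    {"offset":[0,0,-0.03],"rotation":[0,0,0],"gripper":0.75},
    {"offset":[0,0,-0.03],"rotation":[0,0,0],"gripper":0.75},
    {"offset":[0,0,-0.04],"rotation":[0,0,0],"gripper":0.75},
    {"offset":[0,0,-0.04],"rotation":[0,0,0],"gripper":0.75},
    {"offset":[-0.04,0,-0.03],"rotation":[0,0,0],"gripper":0.75},
    {"offset":[-0.04,0,0],"rotation":[0,0,0],"gripper":0.75},
    {"offset":[0,0,0],"rotation":[0,0,0],"gripper":0.75},
    {"offset":[0,0,0],"rotation":[0,0,0],"gripper":0.75},
  ],
)

```text
clock: 19.2
position: [0.384, -0.4231, 0.2713]
ee_rot: [0.864, 0.503, -0.0, 0.0]
ft_force: [0.1, 0.5, 0.6]
grip_width: 0.749
grasp_force: 0.0
```

Run:
```python
from h import *
from m import tops
o=manip.get_obs(); im=imaging.camera("wrist"); cv2.imwrite("pics/w7.png",im); sc=imaging.camera("scene"); cv2.imwrite("pics/scene7.png",sc)
c=cam("wrist",o); T=R.from_quat(o["ee_rot"]).as_matrix(); print(o["clock"],o["position"])
W=np.load("w5.npy")
for a,q in tops(im,110,800):
    print(a,q.tolist()); P=np.array([onz(c,tuple(map(float,u)),.085) for u in q])
    print((T.T@(P-o["position"]).T*1e3).T, "centre",P.mean(0))
g=cv2.cvtColor(im,cv2.COLOR_BGR2GRAY); print("col",g[20:120,318:323].mean(1).astype(int).tolist())
for a,q in tops(sc,175,80): print("scene",a,q.tolist())
H=W[:3]+R.from_quat(W[3:]).as_matrix()@np.array([.0905,.00165,0]); print("holder est",H[:2])
```

```text
19.2 [ 0.384  -0.4231  0.2713]
5489.0 [[291, 78], [293, 185], [342, 186], [346, 79]]
[[124.6992 -24.6796 186.2285]
 [ 31.8231 -25.1433 186.2979]
 [ 30.8219  21.6067 186.3233]
 [123.851   23.2323 186.2544]] centre [ 0.4213 -0.355   0.085 ]
col [135, 126, 122, 130, 146, 159, 158, 151, 152, 123, 18, 20, 17, 35, 86, 109, 110, 112, 118, 126, 142, 160, 169, 172, 175, 169, 139, 109, 115, 111, 91, 77, 77, 76, 76, 76, 76, 75, 76, 75, 75, 74, 81, 81, 91, 111, 115, 100, 75, 70, 70, 69, 70, 70, 69, 69, 69, 69, 69, 69, 69, 69, 69, 68, 69, 68, 87, 162, 195, 195, 195, 195, 195, 195, 195, 195, 194, 194, 194, 194, 194, 194, 195, 195, 194, 194, 195, 194, 194, 194, 194, 194, 194, 194, 194, 194, 194, 194, 194, 194]
scene 508.0 [[384, 272], [399, 297], [416, 293], [400, 268]]
scene 414.5 [[221, 173], [221, 185], [250, 186], [251, 173]]
scene 125.5 [[210, 171], [209, 183], [216, 185], [219, 171]]
holder est [ 0.4219 -0.3568]
```

```bash
python3 -c "
from workcell import workorder
print(workorder.hand_in())"
```

```text
the job is handed in; nothing more can be done
None
```

The full pack (pocket 0, about 0.5 kg) is pressed home in the dispensing unit with the clip snapped over it, and both spent packs are seated in the rack. The pocket 1 pack weighed about 0.13 kg and was put back; pocket 2 was never lifted, because 0.5 kg is too near the 0.55 kg limit for any other pack to be the full one. I handed the job in at about 19 s; it returned no verdict.

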